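# Set out a graded set of printing blocks on the rack

### The job

Set the four rosette printing blocks out on the rack in order of size, ready for printing: the largest on the rest at the dye tray's end, stepping down to the smallest at the rinsing bowl's end. Each stands carved face up in the middle of its own felt rest, set down gently, not dropped; leave the dye tray and the bowl where they are.

Things in the scene. Friction and masses are not known exactly. Their poses are not given: they have to be found in the camera images.
- block_xl_center (a point): Centre (half-way up) of the largest of four round wooden hand-printing blocks: an upright teak cylinder 68 mm in diameter and 45 mm tall, with a dark carved rosette on its top face. It starts standing on the bare table, face up, in any of four places; its turn about the vertical means nothing. z is up, out of the carved face.
- block_l_center (a point): Centre (half-way up) of the second largest of four round wooden hand-printing blocks: an upright teak cylinder 54 mm in diameter and 45 mm tall, with a dark carved rosette on its top face. It starts standing on the bare table, face up, in any of four places; its turn about the vertical means nothing. z is up, out of the carved face.
- block_m_center (a point): Centre (half-way up) of the second smallest of four round wooden hand-printing blocks: an upright teak cylinder 42 mm in diameter and 45 mm tall, with a dark carved rosette on its top face. It starts standing on the bare table, face up, in any of four places; its turn about the vertical means nothing. z is up, out of the carved face.
- block_s_center (a point): Centre (half-way up) of the smallest of four round wooden hand-printing blocks: an upright teak cylinder 30 mm in diameter and 45 mm tall, with a dark carved rosette on its top face. It starts standing on the bare table, face up, in any of four places; its turn about the vertical means nothing. z is up, out of the carved face.
- rest_a_top (a point): Centre of the top face (21 mm above the table) of a pale square felt rest, 78 x 78 mm, at the rack's +y end (left as seen from the robot). x: across the row, away from the robot; y: along the row towards rest_a; z up. The four rests a, b, c, d lie in one row, 92 mm apart, on a fixed light wooden rack whose plank is 420 mm long and 18 mm thick; its near edge is 45 mm before the row.
- rest_b_top (a point): Centre of the top face (21 mm above the table) of a pale square felt rest, 78 x 78 mm, second in the row, between rest_a and rest_c. x: across the row, away from the robot; y: along the row towards rest_a; z up. A rail 12 mm higher than the plank runs along the rack's far edge; its near face is 75 mm beyond the row of rest centres.
- rest_c_top (a point): Centre of the top face (21 mm above the table) of a pale square felt rest, 78 x 78 mm, third in the row, between rest_b and rest_d. x: across the row, away from the robot; y: along the row towards rest_a; z up. Its neighbours' centres are 92 mm to either side.
- rest_d_top (a point): Centre of the top face (21 mm above the table) of a pale square felt rest, 78 x 78 mm, at the rack's -y end (right as seen from the robot). x: across the row, away from the robot; y: along the row towards rest_a; z up. Cheeks 12 mm higher than the plank close the rack's two ends, 60 mm from the centres of the end rests.
- dye_tray: Black oblong dye tray, 170 x 120 mm and 45 mm high, with a dark inking pad inside; origin at the centre of its underside, z up. It stands on the table just off one end of the rack (either end); its centre is 290 mm along the row from the rack's middle and 30 mm beyond the row. Loose, 1.4 kg; not to be moved.
- rinse_bowl: Round steel rinsing bowl, 124 mm across the rim, 50 mm high, loose, 0.6 kg; origin at the centre of its underside, z up. It stands just off the other end of the rack. Not to be moved.

How it is judged:
By the outcome, as a careful person would: the job done as asked, in the order asked, and still so for the second after the job is handed in, with the robot touching nothing.
It also fails if it takes over 96 s, if anything falls off the work surface, if the arm or the gripper's body presses on something with over 40 N, if the wrist force passes 120 N, or if a joint passes its speed limit or range.

### The arm

A 6-joint arm with a two-finger parallel gripper is mounted at the origin on the work surface. World frame = base frame: x ahead of the robot, y to its left, z up, the work surface at z = 0. Lengths are in m, angles in rad, forces in N, time in s.
With the tool pointing down it reaches from about 0.35 to 0.975 m from the base axis. Payload 4.9 kg.
Tool frame: the origin (TCP) lies on the centre line of the jaws, within the pads' length; the fingertips stand 14 mm ahead of it and the grasp point (between the pads) lies 5 mm behind it; z points along the fingers, y is the line along which they close (so a half turn about z gives the same grasp; the last joint's range is limited). The gripper opens to 85 mm and grips with 20 to 120 N. Pads are 22 mm wide; open, the fingers measure 114 mm over their backs; the gripper's body (76 mm by 85 mm) begins 54 mm behind the grasp point. The pads swing forward as they close: fully open they stand 13 mm farther back than shut.
Start: joints at [-1.261, 0.053, 1.613, -0, 1.476, -0.119], TCP at [0.26, -0.568, 0.245] pointing down, gripper open.
Joint ranges: [-3.01, 3.01], [-1.01, 2.22], [0.06, 2.58], [-1.02, 4.17], [0.09, 2.62], [-3.14, 3.14]. Speed limits (rad/s): [2.57, 2.57, 3.14, 3.14, 3.14, 3.14].

### API

Orientations are given as a unit quaternion [w, x, y, z].
In Python, from plant import * gives the robot as it stands.
- The arm moves only by the tool send_rows, never from a script. Its argument "steps" is a list of rows, each an object with "translation": the shift along the tool's x, y, z in cm, a list of three; "delta_rot": the turn, a rotation vector about the tool's x, y, z in rad, a list of three; "jaw": the finger opening in cm, from 0 to 8.54. In form: [{"translation": [dx, dy, dz], "delta_rot": [rx, ry, rz], "jaw": jaw}, ...]. A call has exactly 8 rows; each row is the pose to reach, as a shift and turn from the pose commanded when the call began, along the tool's axes at that moment; what a row does not reach only later rows make up. A row lasts 1/10 s, in which the tool goes at most 50 mm and 8.59 degrees, less where a joint would pass 70% of its speed; a pose out of reach is approached as far as the arm can. A call with a gripper value outside its range is refused whole. The fingers move at their own pace and stop on an object; the grip force is fixed at half the most. Time passes only in rows, so rows that repeat a pose let the fingers close, or fill a call up. It gives the time, the measured TCP pose, the force, the opening and the grip force at its end, in the units of the state.
- state(): the state, without advancing time (a new reading comes with each control period).
- grab_frame(name): name is "scene" or "top" or "wrist"; returns a dict with "pixels" (480x640x3 uint8, blue, green, red), "range_z" (480x640 float32, m along the optical axis (not along the pixel's ray), 0 where there is no reading), "fx", "fy", "cx", "cy" (pixels), "dist" ([k1, k2, p1, p2, k3] as OpenCV has them; the pictures are not rectified), "rvec" (rotation vector, rad) and "tvec" (3), from world to camera coordinates, as OpenCV has them. Camera axes: x right, y down, z forward; pixel columns grow to the right and rows downward; lengths in m; the calibration is good to about 2 mm. A picture is of the moment at which its call begins.
- job_done(): hands the job in; it is judged then, once.
The state is a dict: "time": time; "joint_pos": joint angles; "joint_vel": joint speeds; "joint_efforts": joint torques, N m; "tool_pos": TCP position; "tool_rot": TCP orientation; "contact_force": force on the tool from outside, world axes, zero at the start; "ft_torque": the same for the moment, N m; "gripper_width": opening from 0.0 (shut) to 1.0 (fully open); "grasp_force": force on a finger pad.
Only numpy, scipy, OpenCV 4.12 (cv2) and the standard library are available. Lean on these libraries where they do the work, as an engineer would, in place of code of your own. Each camera call takes 0.05 s, during which the arm holds its last target. There are 200 camera calls.

## Working session

There is one attempt and no reset: what is moved stays moved. The work goes in short steps, Python scripts to look and compute and a tool call to move; the robot and the scene stay as the last step left them, time stands still between calls to the robot, and variables do not carry over. Pictures are saved under pics/ and viewed, at most 14 in all, crops included, and the job is handed in when it is done.

Besides the shell and the picture viewer there is one more tool, called as name(argument=value, ...), one argument or row to a line, values as JSON. send_rows: Moves the arm, as the interface text tells. Its arguments: {"type":"object","properties":{"steps":{"type":"array","items":{"type":"object","properties":{"translation":{"type":"array","items":{"type":"number"}},"delta_rot":{"type":"array","items":{"type":"number"}},"jaw":{"type":"number"}}}}},"required":["steps"]}

```bash
mkdir -p pics; ls
cat > h.py <<'E'
from plant import *
import numpy as np, cv2
def world(f):
    K=np.array([[f['fx'],0,f['cx']],[0,f['fy'],f['cy']],[0,0,1.]])
    h,w=f['range_z'].shape
    g=np.stack(np.meshgrid(np.arange(w),np.arange(h)),-1).reshape(-1,1,2).astype(np.float64)
    u=cv2.undistortPoints(g,K,np.array(f['dist'],float)).reshape(h,w,2)
    z=f['range_z']; c=np.dstack([u*z[...,None],z])
    R=cv2.Rodrigues(np.array(f['rvec'],float))[0]
    p=(c-np.array(f['tvec']).ravel())@R
    p[z==0]=np.nan
    return p
E
python3 - <<'E'
from h import *
for n in("top","scene"):
    f=grab_frame(n); cv2.imwrite(f'pics/{n}1.png',f['pixels']); np.save(f'{n}.npy',f,allow_pickle=True)
s=state(); print(s)
E
```

```text
pics
{'time': 0.1, 'joint_pos': array([-1.26098516e+00,  5.32569019e-02,  1.61414627e+00, -3.84675748e-05,
        1.47600732e+00, -1.18992860e-01]), 'joint_vel': array([ 1.29091350e-03, -8.58195477e-04, -2.76560498e-03,  3.39275393e-04,
        1.88527879e-04,  6.88489877e-05]), 'joint_efforts': array([ 1.54297768e-04, -3.94900990e+01, -3.71363318e+01, -1.43157299e-04,
        3.90902802e-03, -4.39359354e-06]), 'tool_pos': array([ 0.25969498, -0.5679023 ,  0.2442132 ]), 'tool_rot': array([-9.02963827e-04,  9.77103003e-01,  2.12764881e-01, -1.05646635e-04]), 'contact_force': array([-0.81752111,  0.15856367, -0.16080321]), 'ft_torque': array([-0.02821536,  0.00581064, -0.00337247]), 'grasp_force': 0.0, 'gripper_width': 0.9973965442985255}
```

View pics/top1.png

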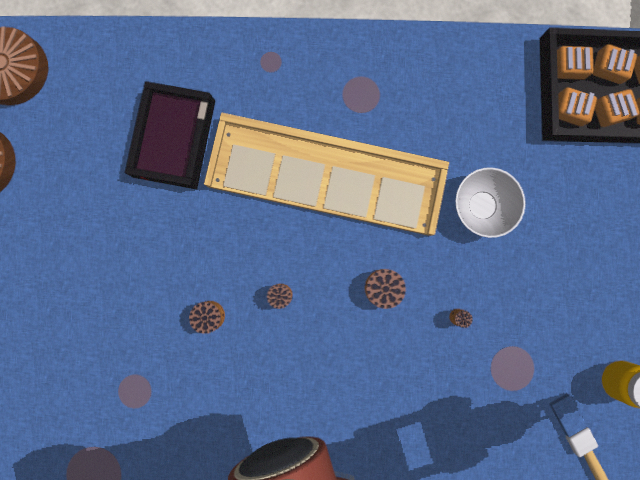

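View pics/scene1.png

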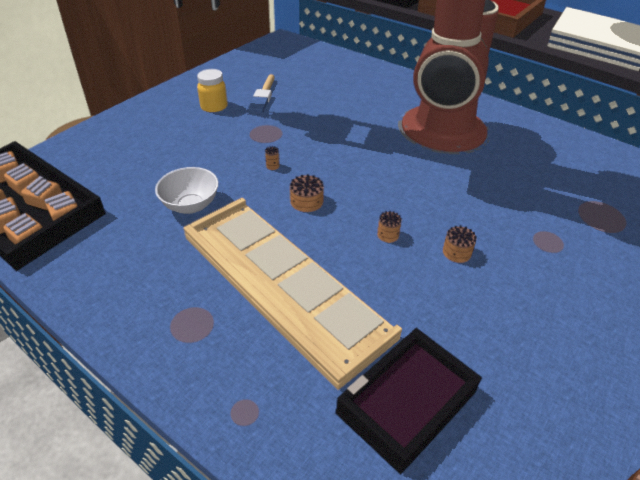

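The top view shows the tray at the left (175,135) and the bowl at the right (490,203), with the rests at (248,170), (300,180), (350,191) and (401,202). Blocks are L (206,317), M (279,296), XL (385,289) and S (461,319). So XL goes on a, L on b, M on c and S on d.

Run:
```python
from h import *
for n in("top","scene"):
    f=np.load(n+'.npy',allow_pickle=True).item(); p=world(f); z=p[...,2]; 
    if n=="top":
        rough=[p[y,x,:2] for x,y in((385,289),(206,317),(279,296),(461,319))]
        rr=[p[y,x,:2] for x,y in((248,170),(300,180),(350,191),(401,202))]
        T=p[135,175,:2];B=p[203,490,:2];print(T,B)
    for nm,c in zip("XLMS",rough):
        m=(np.hypot(*(p[...,:2]-c).transpose(2,0,1))<.06)&(z>.037)&(z<.06)
        q=p[m].astype(np.float32); (cx,cy),r=cv2.minEnclosingCircle(q[:,:2].copy()); print(n,nm,np.round([cx,cy,r*1000],4),np.median(q[:,2]),m.sum())
    im=f['pixels'].astype(int)
    # felt: low saturation, height ~.021
    sat=im.max(2)-im.min(2)
    for nm,c in zip("abcd",rr):
        m=(np.abs(p[...,:2]-c).max(2)<.065)&(z>.010)&(z<.028)&(sat<55)
        m=cv2.morphologyEx(m.astype(np.uint8),cv2.MORPH_OPEN,np.ones((5,5)))
        k,l,st,ce=cv2.connectedComponentsWithStats(m); i=1+st[1:,4].argmax(); q=p[l==i].astype(np.float32)
        (c2,wh,a)=cv2.minAreaRect(q[:,:2].copy()); print(n,nm,np.round(c2,4),np.round(wh,4),a,np.median(q[:,2]),q[:,:2].mean(0),len(q))
```

```text
[0.71047652 0.28506559] [ 0.60075736 -0.28940226]
top X [ 0.4433 -0.0931 34.2681] 0.042562827 1183
top L [ 0.389   0.2175 27.7403] 0.042974576 771
top M [ 0.4277  0.0903 21.212 ] 0.042764604 476
top S [ 0.3939 -0.2291 15.6709] 0.04249325 239
top a [0.6514 0.1526] [0.0806 0.0781] 78.78134155273438 0.021208014 [0.65123576 0.15144125] 1844
top b [0.6335 0.0623] [0.0793 0.0784] 78.61601257324219 0.021031147 [0.63320965 0.06188408] 1847
top c [ 0.6152 -0.0279] [0.0782 0.0782] 78.48326873779297 0.021002535 [ 0.6141985  -0.02854333] 1836
top d [ 0.5976 -0.1185] [0.0789 0.0796] 78.30738830566406 0.020837944 [ 0.596748  -0.1182508] 1862
scene X [ 0.4422 -0.0909 35.5808] 0.042517185 628
scene L [ 0.3888  0.218  28.4739] 0.04281446 529
scene M [ 0.4284  0.0916 22.0792] 0.04287553 309
scene S [ 0.3923 -0.2268 17.0379] 0.043035623 116
scene a [0.6498 0.1513] [0.0812 0.0811] 77.83210754394531 0.021077882 [0.65292346 0.15342332] 1985
scene b [0.6322 0.061 ] [0.0823 0.0806] 78.86194610595703 0.020502055 [0.63391036 0.06299914] 1708
scene c [ 0.6137 -0.0299] [0.0847 0.0798] 77.39217376708984 0.02047 [ 0.6159483 -0.0267819] 1420
scene d [ 0.5954 -0.12  ] [0.0859 0.0797] 78.70370483398438 0.020417186 [ 0.5970595  -0.11694323] 1239
```

send_rows(
  steps=[
    {"translation": [2, -2, 0], "delta_rot": [0, 0, -0.1], "jaw": 8.5},
    {"translation": [5, -5, 0], "delta_rot": [0, 0, -0.23], "jaw": 8.5},
    {"translation": [8.5, -8.5, 0], "delta_rot": [0, 0, -0.36], "jaw": 8.5},
    {"translation": [12, -12, 0], "delta_rot": [0, 0, -0.49], "jaw": 8.5},
    {"translation": [15.5, -15.5, 0], "delta_rot": [0, 0, -0.62], "jaw": 7.5},
    {"translation": [19, -19, 0], "delta_rot": [0, 0, -0.75], "jaw": 6.5},
    {"translation": [22.5, -22.5, 2], "delta_rot": [0, 0, -0.87], "jaw": 6},
    {"translation": [25.3, -24.5, 4], "delta_rot": [0, 0, -0.944], "jaw": 6},
  ],
)

```text
time: 0.9
tool_pos: [0.3887, -0.2384, 0.2056]
tool_rot: [0.001, 0.772, 0.635, 0.0]
contact_force: [1.5, -0.8, -0.4]
gripper_width: 0.704
grasp_force: 0.0
```

```bash
cat >> h.py <<'E'
from scipy.spatial.transform import Rotation as Ro
P=dict(S=(.3935,-.2285),M=(.428,.0908),L=(.389,.2175),X=(.443,-.0925),a=(.651,.152),b=(.633,.062),c=(.6148,-.0283),d=(.597,-.1185))
def go(t,z=None):
    s=state(); q=s['tool_rot']; R=Ro.from_quat([q[1],q[2],q[3],q[0]])
    p=np.array(s['tool_pos']); g=np.array([*P[t],p[2] if z is None else z])
    c=np.cos(1.374);n=np.sin(1.374); W=Ro.from_matrix(np.array([[c,n,0],[n,-c,0],[0,0,-1]]))
    print('t',round(s['time'],2),'pos',p.round(4),'cm',(R.inv().apply(g-p)*100).round(2),'rot',(R.inv()*W).as_rotvec().round(3),'w',round(s['gripper_width'],3),'gf',round(s['grasp_force'],1),'F',np.round(s['contact_force'],1))
E
python3 -c "
from h import *
go('S',.022)"
```

```text
t 0.9 pos [ 0.3887 -0.2384  0.2056] cm [ 1.08  0.24 18.36] rot [0.002 0.001 0.003] w 0.704 gf 0.0 F [ 1.5 -0.8 -0.4]
```

send_rows(
  steps=[
    {"translation": [0.5, 0.1, 2], "delta_rot": [0, 0, 0], "jaw": 6},
    {"translation": [1, 0.2, 5], "delta_rot": [0, 0, 0], "jaw": 6},
    {"translation": [1, 0.2, 8], "delta_rot": [0, 0, 0], "jaw": 6},
    {"translation": [1, 0.2, 11], "delta_rot": [0, 0, 0], "jaw": 6},
    {"translation": [1, 0.2, 13.5], "delta_rot": [0, 0, 0], "jaw": 6},
    {"translation": [1, 0.2, 15], "delta_rot": [0, 0, 0], "jaw": 6},
    {"translation": [1, 0.2, 15], "delta_rot": [0, 0, 0], "jaw": 6},
    {"translation": [1, 0.2, 15], "delta_rot": [0, 0, 0], "jaw": 6},
  ],
)

```text
time: 1.7
tool_pos: [0.3919, -0.2309, 0.0553]
tool_rot: [-0.0, 0.774, 0.634, -0.0]
contact_force: [0.4, -0.1, -0.1]
gripper_width: 0.705
grasp_force: 0.0
```

```bash
python3 -c "
from h import *
go('S',.022)
f=grab_frame('wrist'); cv2.imwrite('pics/w1.png',f['pixels'])"
```

```text
t 1.7 pos [ 0.3919 -0.2309  0.0553] cm [0.26 0.11 3.33] rot [-0.001 -0.    -0.001] w 0.705 gf 0.0 F [ 0.4 -0.1 -0.1]
```

View pics/w1.png

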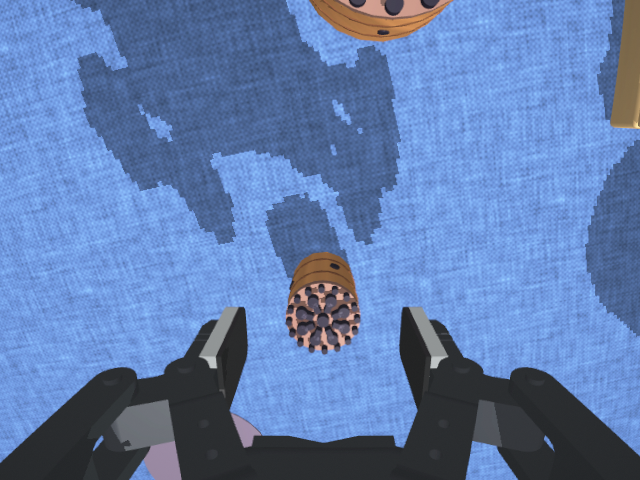

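The wrist view shows S at (323,318), midway between the pads (about 325). I'll descend and close.

send_rows(
  steps=[
    {"translation": [0.3, 0.1, 0.5], "delta_rot": [0, 0, 0], "jaw": 6},
    {"translation": [0.3, 0.1, 1.5], "delta_rot": [0, 0, 0], "jaw": 6},
    {"translation": [0.3, 0.1, 2.5], "delta_rot": [0, 0, 0], "jaw": 6},
    {"translation": [0.3, 0.1, 3.3], "delta_rot": [0, 0, 0], "jaw": 6},
    {"translation": [0.3, 0.1, 3.3], "delta_rot": [0, 0, 0], "jaw": 6},
    {"translation": [0.3, 0.1, 3.3], "delta_rot": [0, 0, 0], "jaw": 4.5},
    {"translation": [0.3, 0.1, 3.3], "delta_rot": [0, 0, 0], "jaw": 3.5},
    {"translation": [0.3, 0.1, 3.3], "delta_rot": [0, 0, 0], "jaw": 2.5},
  ],
)

```text
time: 2.55
tool_pos: [0.3941, -0.2287, 0.0231]
tool_rot: [0.001, 0.774, 0.634, 0.0]
contact_force: [0.3, -0.3, 0.1]
gripper_width: 0.333
grasp_force: 59.0
```

```bash
python3 -c "
from h import *
go('S',.022);
f=grab_frame('wrist'); p=world(f)
for z0 in (0.037,): 
  m=(abs(p[...,2]-.0435)<.006)&(np.hypot(p[...,0]-P['S'][0],p[...,1]-P['S'][1])<.03); q=p[m]; print(q.mean(0),m.sum())"
```

```text
t 2.55 pos [ 0.3941 -0.2287  0.0231] cm [ 0.01 -0.07  0.11] rot [ 0.001  0.001 -0.001] w 0.333 gf 59.0 F [ 0.3 -0.3  0.1]
[ 0.39498847 -0.22554624  0.04258941] 8326
```

send_rows(
  steps=[
    {"translation": [0, 0, -1.5], "delta_rot": [0, 0, 0], "jaw": 2.5},
    {"translation": [0, 0, -4.5], "delta_rot": [0, 0, 0], "jaw": 2.5},
    {"translation": [1, 1.2, -8], "delta_rot": [0, 0, 0], "jaw": 2.5},
    {"translation": [3.5, 4, -10], "delta_rot": [0, 0, 0], "jaw": 2.5},
    {"translation": [6.5, 7.5, -10], "delta_rot": [0, 0, 0], "jaw": 2.5},
    {"translation": [9.5, 11.5, -10], "delta_rot": [0, 0, 0], "jaw": 2.5},
    {"translation": [12.5, 15, -10], "delta_rot": [0, 0, 0], "jaw": 2.5},
    {"translation": [14.6, 17.8, -10], "delta_rot": [0, 0, 0], "jaw": 2.5},
  ],
)

```text
time: 3.4
tool_pos: [0.5989, -0.1184, 0.1225]
tool_rot: [0.0, 0.773, 0.634, 0.0]
contact_force: [0.3, -0.6, 0.0]
gripper_width: 0.336
grasp_force: 59.2
```

```bash
python3 -c "
from h import *
go('d',.0441)"
```

```text
t 3.4 pos [ 0.5989 -0.1184  0.1225] cm [-0.05 -0.19  7.84] rot [ 0.001 -0.     0.   ] w 0.336 gf 59.2 F [ 0.3 -0.6  0. ]
```

send_rows(
  steps=[
    {"translation": [-0.1, -0.1, 1.5], "delta_rot": [0, 0, 0], "jaw": 2.5},
    {"translation": [-0.2, -0.1, 3.5], "delta_rot": [0, 0, 0], "jaw": 2.5},
    {"translation": [-0.2, -0.1, 5.5], "delta_rot": [0, 0, 0], "jaw": 2.5},
    {"translation": [-0.2, -0.1, 6.6], "delta_rot": [0, 0, 0], "jaw": 2.5},
    {"translation": [-0.2, -0.1, 7.1], "delta_rot": [0, 0, 0], "jaw": 2.5},
    {"translation": [-0.2, -0.1, 7.4], "delta_rot": [0, 0, 0], "jaw": 2.5},
    {"translation": [-0.2, -0.1, 7.6], "delta_rot": [0, 0, 0], "jaw": 2.5},
    {"translation": [-0.2, -0.1, 7.6], "delta_rot": [0, 0, 0], "jaw": 2.5},
  ],
)

```text
time: 4.2
tool_pos: [0.5959, -0.1221, 0.047]
tool_rot: [0.001, 0.774, 0.634, 0.0]
contact_force: [-0.4, -0.7, -0.3]
gripper_width: 0.338
grasp_force: 59.3
```

```bash
python3 -c "
from h import *
go('d',.0441)
f=grab_frame('wrist'); p=world(f)
m=(abs(p[...,2]-.0655)<.006)&(np.hypot(p[...,0]-.597,p[...,1]+.1185)<.03); q=p[m]; print(q.mean(0),m.sum())
cv2.imwrite('pics/w2.png',f['pixels'])"
```

```text
t 4.2 pos [ 0.5959 -0.1221  0.047 ] cm [0.38 0.04 0.29] rot [ 0.001  0.    -0.001] w 0.338 gf 59.3 F [-0.4 -0.7 -0.3]
[ 0.596731   -0.11875407  0.06606105] 8506
```

View pics/w2.png

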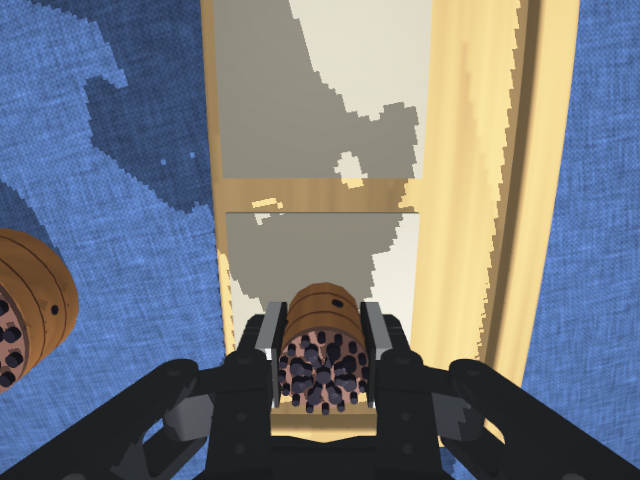

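The wrist view shows S held at (323,370) above rest d. I'll lower the last 3 mm slowly and release.

send_rows(
  steps=[
    {"translation": [0.1, 0, 0.1], "delta_rot": [0, 0, 0], "jaw": 2.5},
    {"translation": [0.1, 0, 0.2], "delta_rot": [0, 0, 0], "jaw": 2.5},
    {"translation": [0.1, 0, 0.25], "delta_rot": [0, 0, 0], "jaw": 2.5},
    {"translation": [0.1, 0, 0.3], "delta_rot": [0, 0, 0], "jaw": 2.5},
    {"translation": [0.1, 0, 0.3], "delta_rot": [0, 0, 0], "jaw": 2.5},
    {"translation": [0.1, 0, 0.3], "delta_rot": [0, 0, 0], "jaw": 2.5},
    {"translation": [0.1, 0, 0.3], "delta_rot": [0, 0, 0], "jaw": 2.5},
    {"translation": [0.1, 0, 0.3], "delta_rot": [0, 0, 0], "jaw": 2.5},
  ],
)

```text
time: 5.05
tool_pos: [0.5958, -0.1208, 0.0439]
tool_rot: [0.0, 0.774, 0.634, 0.0]
contact_force: [-3.5, 1.6, 5.5]
gripper_width: 0.338
grasp_force: 59.5
```

Contact force is 5.5 N, so it is seated. I'll open and lift.

send_rows(
  steps=[
    {"translation": [0, 0, 0], "delta_rot": [0, 0, 0], "jaw": 3.5},
    {"translation": [0, 0, 0], "delta_rot": [0, 0, 0], "jaw": 4.5},
    {"translation": [0, 0, 0], "delta_rot": [0, 0, 0], "jaw": 6},
    {"translation": [0, 0, 0], "delta_rot": [0, 0, 0], "jaw": 6},
    {"translation": [0, 0, -1], "delta_rot": [0, 0, 0], "jaw": 6},
    {"translation": [0, 0, -3.5], "delta_rot": [0, 0, 0], "jaw": 6},
    {"translation": [0, 0, -6.5], "delta_rot": [0, 0, 0], "jaw": 6.5},
    {"translation": [0, 0, -9], "delta_rot": [0, 0, 0], "jaw": 6.5},
  ],
)

```text
time: 5.85
tool_pos: [0.5961, -0.121, 0.1356]
tool_rot: [0.001, 0.774, 0.634, 0.0]
contact_force: [0.5, -0.8, 0.2]
gripper_width: 0.76
grasp_force: 0.0
```

```bash
python3 -c "
from h import *
go('M',.021)"
```

```text
t 5.85 pos [ 0.5961 -0.121   0.1356] cm [ 17.46 -20.66  11.42] rot [ 0.002  0.    -0.001] w 0.76 gf 0.0 F [ 0.5 -0.8  0.2]
```

send_rows(
  steps=[
    {"translation": [1.2, -1.5, 0], "delta_rot": [0, 0, 0], "jaw": 6.5},
    {"translation": [3.6, -4.2, 0], "delta_rot": [0, 0, 0], "jaw": 6.5},
    {"translation": [6.4, -7.5, 0], "delta_rot": [0, 0, 0], "jaw": 6.5},
    {"translation": [9.3, -11, 0], "delta_rot": [0, 0, 0], "jaw": 6.5},
    {"translation": [12.2, -14.5, 0], "delta_rot": [0, 0, 0], "jaw": 6.5},
    {"translation": [15, -17.8, 1], "delta_rot": [0, 0, 0], "jaw": 6.5},
    {"translation": [16.8, -20, 3], "delta_rot": [0, 0, 0], "jaw": 6.5},
    {"translation": [17.5, -20.7, 5], "delta_rot": [0, 0, 0], "jaw": 6.5},
  ],
)

```text
time: 6.65
tool_pos: [0.426, 0.0932, 0.0837]
tool_rot: [0.0, 0.773, 0.635, 0.001]
contact_force: [0.5, -1.5, -0.1]
gripper_width: 0.765
grasp_force: 0.0
```

```bash
python3 -c "
from h import *
go('M',.021)"
```

```text
t 6.65 pos [0.426  0.0932 0.0837] cm [-0.2   0.23  6.27] rot [ 0.002 -0.001  0.001] w 0.765 gf 0.0 F [ 0.5 -1.5 -0.1]
```

send_rows(
  steps=[
    {"translation": [-0.1, 0.1, 1.5], "delta_rot": [0, 0, 0], "jaw": 6.5},
    {"translation": [-0.1, 0.1, 3], "delta_rot": [0, 0, 0], "jaw": 6.5},
    {"translation": [-0.1, 0.1, 4.5], "delta_rot": [0, 0, 0], "jaw": 6.5},
    {"translation": [-0.1, 0.1, 5.7], "delta_rot": [0, 0, 0], "jaw": 6.5},
    {"translation": [-0.1, 0.1, 6.2], "delta_rot": [0, 0, 0], "jaw": 6.5},
    {"translation": [-0.1, 0.1, 6.2], "delta_rot": [0, 0, 0], "jaw": 5.5},
    {"translation": [-0.1, 0.1, 6.2], "delta_rot": [0, 0, 0], "jaw": 4.5},
    {"translation": [-0.1, 0.1, 6.2], "delta_rot": [0, 0, 0], "jaw": 3.6},
  ],
)

```text
time: 7.45
tool_pos: [0.429, 0.0903, 0.0225]
tool_rot: [0.001, 0.774, 0.634, 0.001]
contact_force: [-0.2, 0.1, -0.1]
gripper_width: 0.474
grasp_force: 60.4
```

```bash
python3 -c "
from h import *
go('M',.021)"
```

```text
t 7.45 pos [0.429  0.0903 0.0225] cm [ 0.03 -0.11  0.15] rot [ 0.002 -0.001 -0.001] w 0.474 gf 60.4 F [-0.2  0.1 -0.1]
```

send_rows(
  steps=[
    {"translation": [0, 0, -2], "delta_rot": [0, 0, 0], "jaw": 3.6},
    {"translation": [0, 0, -5.5], "delta_rot": [0, 0, 0], "jaw": 3.6},
    {"translation": [-1, 2.5, -9], "delta_rot": [0, 0, 0], "jaw": 3.6},
    {"translation": [-2.6, 6.5, -10], "delta_rot": [0, 0, 0], "jaw": 3.6},
    {"translation": [-4.2, 10.8, -10], "delta_rot": [0, 0, 0], "jaw": 3.6},
    {"translation": [-5.9, 15, -10], "delta_rot": [0, 0, 0], "jaw": 3.6},
    {"translation": [-7.4, 18.8, -10], "delta_rot": [0, 0, 0], "jaw": 3.6},
    {"translation": [-8, 20.5, -10], "delta_rot": [0, 0, 0], "jaw": 3.6},
  ],
)

```text
time: 8.25
tool_pos: [0.616, -0.0308, 0.1221]
tool_rot: [0.001, 0.774, 0.633, 0.001]
contact_force: [-0.5, 0.6, -0.3]
gripper_width: 0.477
grasp_force: 60.8
```

send_rows(
  steps=[
    {"translation": [0, 0, 1.5], "delta_rot": [0, 0, 0], "jaw": 3.6},
    {"translation": [0, 0, 3.5], "delta_rot": [0, 0, 0], "jaw": 3.6},
    {"translation": [0, 0, 5.5], "delta_rot": [0, 0, 0], "jaw": 3.6},
    {"translation": [0, 0, 6.6], "delta_rot": [0, 0, 0], "jaw": 3.6},
    {"translation": [0, 0, 7.1], "delta_rot": [0, 0, 0], "jaw": 3.6},
    {"translation": [0, 0, 7.4], "delta_rot": [0, 0, 0], "jaw": 3.6},
    {"translation": [0, 0, 7.5], "delta_rot": [0, 0, 0], "jaw": 3.6},
    {"translation": [0, 0, 7.5], "delta_rot": [0, 0, 0], "jaw": 3.6},
  ],
)

```text
time: 9.05
tool_pos: [0.6137, -0.0285, 0.0472]
tool_rot: [0.001, 0.773, 0.634, 0.0]
contact_force: [0.3, -0.1, -0.5]
gripper_width: 0.481
grasp_force: 60.8
```

```bash
python3 -c "
from h import *
go('c',.0435)"
```

```text
t 9.05 pos [ 0.6137 -0.0285  0.0472] cm [0.04 0.1  0.37] rot [ 0.001 -0.    -0.001] w 0.481 gf 60.8 F [ 0.3 -0.1 -0.5]
```

send_rows(
  steps=[
    {"translation": [0, 0.1, 0.1], "delta_rot": [0, 0, 0], "jaw": 3.6},
    {"translation": [0, 0.1, 0.2], "delta_rot": [0, 0, 0], "jaw": 3.6},
    {"translation": [0, 0.1, 0.25], "delta_rot": [0, 0, 0], "jaw": 3.6},
    {"translation": [0, 0.1, 0.3], "delta_rot": [0, 0, 0], "jaw": 3.6},
    {"translation": [0, 0.1, 0.35], "delta_rot": [0, 0, 0], "jaw": 3.6},
    {"translation": [0, 0.1, 0.35], "delta_rot": [0, 0, 0], "jaw": 3.6},
    {"translation": [0, 0.1, 0.35], "delta_rot": [0, 0, 0], "jaw": 3.6},
    {"translation": [0, 0.1, 0.35], "delta_rot": [0, 0, 0], "jaw": 3.6},
  ],
)

```text
time: 9.85
tool_pos: [0.6142, -0.0288, 0.0434]
tool_rot: [0.0, 0.774, 0.634, -0.0]
contact_force: [-3.4, 0.7, 6.0]
gripper_width: 0.474
grasp_force: 61.0
```

send_rows(
  steps=[
    {"translation": [0, 0, 0], "delta_rot": [0, 0, 0], "jaw": 4.5},
    {"translation": [0, 0, 0], "delta_rot": [0, 0, 0], "jaw": 5.5},
    {"translation": [0, 0, 0], "delta_rot": [0, 0, 0], "jaw": 6.5},
    {"translation": [0, 0, 0], "delta_rot": [0, 0, 0], "jaw": 7},
    {"translation": [0, 0, -1], "delta_rot": [0, 0, 0], "jaw": 7},
    {"translation": [0, 0, -3.5], "delta_rot": [0, 0, 0], "jaw": 7},
    {"translation": [0, 0, -6.5], "delta_rot": [0, 0, 0], "jaw": 7.5},
    {"translation": [0, 0, -9], "delta_rot": [0, 0, 0], "jaw": 7.5},
  ],
)

```text
time: 10.65
tool_pos: [0.6146, -0.0288, 0.1351]
tool_rot: [0.001, 0.774, 0.634, 0.001]
contact_force: [-0.3, 0.2, 0.3]
gripper_width: 0.879
grasp_force: 0.0
```

send_rows(
  steps=[
    {"translation": [1.2, -1.6, 0], "delta_rot": [0, 0, 0], "jaw": 7.5},
    {"translation": [3.7, -5, 0], "delta_rot": [0, 0, 0], "jaw": 7.5},
    {"translation": [6.6, -9, 0], "delta_rot": [0, 0, 0], "jaw": 7.5},
    {"translation": [9.5, -13, 0], "delta_rot": [0, 0, 0], "jaw": 7.5},
    {"translation": [12.4, -17, 0], "delta_rot": [0, 0, 0], "jaw": 7.5},
    {"translation": [15.3, -21, 0], "delta_rot": [0, 0, 0], "jaw": 7.5},
    {"translation": [18.2, -24.8, 1], "delta_rot": [0, 0, 0], "jaw": 7.5},
    {"translation": [19.7, -26.9, 3], "delta_rot": [0, 0, 0], "jaw": 7.5},
  ],
)

```text
time: 11.45
tool_pos: [0.3886, 0.2198, 0.105]
tool_rot: [0.001, 0.773, 0.635, 0.003]
contact_force: [-0.3, 0.1, 0.6]
gripper_width: 0.879
grasp_force: 0.0
```

```bash
python3 -c "
from h import *
go('L',.02)"
```

```text
t 11.45 pos [0.3886 0.2198 0.105 ] cm [-0.25  0.05  8.5 ] rot [ 0.004 -0.003  0.001] w 0.879 gf 0.0 F [-0.3  0.1  0.6]
```

send_rows(
  steps=[
    {"translation": [0, 0, 2], "delta_rot": [0, 0, 0], "jaw": 7.5},
    {"translation": [0, 0, 4], "delta_rot": [0, 0, 0], "jaw": 7.5},
    {"translation": [0, 0, 6], "delta_rot": [0, 0, 0], "jaw": 7.5},
    {"translation": [0, 0, 7.6], "delta_rot": [0, 0, 0], "jaw": 7.5},
    {"translation": [0, 0, 8.4], "delta_rot": [0, 0, 0], "jaw": 7.5},
    {"translation": [0, 0, 8.4], "delta_rot": [0, 0, 0], "jaw": 6.5},
    {"translation": [0, 0, 8.4], "delta_rot": [0, 0, 0], "jaw": 5.6},
    {"translation": [0, 0, 8.4], "delta_rot": [0, 0, 0], "jaw": 4.8},
  ],
)

```text
time: 12.25
tool_pos: [0.3904, 0.2178, 0.0203]
tool_rot: [0.0, 0.774, 0.634, 0.001]
contact_force: [0.1, 1.0, -0.2]
gripper_width: 0.622
grasp_force: 62.7
```

```bash
python3 -c "
from h import *
go('L',.02); go('b',.12)"
```

```text
t 12.25 pos [0.3904 0.2178 0.0203] cm [-0.06 -0.13  0.03] rot [ 0.002 -0.001 -0.001] w 0.622 gf 62.7 F [ 0.1  1.  -0.2]
t 12.25 pos [0.3904 0.2178 0.0203] cm [-10.49  26.88  -9.92] rot [ 0.002 -0.001 -0.001] w 0.622 gf 62.7 F [ 0.1  1.  -0.2]
```

send_rows(
  steps=[
    {"translation": [0, 0, -2], "delta_rot": [0, 0, 0], "jaw": 4.8},
    {"translation": [0, 0, -5.5], "delta_rot": [0, 0, 0], "jaw": 4.8},
    {"translation": [-1, 2.5, -9], "delta_rot": [0, 0, 0], "jaw": 4.8},
    {"translation": [-2.7, 7, -10], "delta_rot": [0, 0, 0], "jaw": 4.8},
    {"translation": [-4.5, 11.5, -10], "delta_rot": [0, 0, 0], "jaw": 4.8},
    {"translation": [-6.2, 16, -10], "delta_rot": [0, 0, 0], "jaw": 4.8},
    {"translation": [-8, 20.5, -10], "delta_rot": [0, 0, 0], "jaw": 4.8},
    {"translation": [-9.6, 24.7, -10], "delta_rot": [0, 0, 0], "jaw": 4.8},
  ],
)

```text
time: 13.05
tool_pos: [0.6145, 0.0731, 0.1197]
tool_rot: [0.001, 0.774, 0.634, 0.001]
contact_force: [0.3, 0.4, -0.9]
gripper_width: 0.62
grasp_force: 63.1
```

send_rows(
  steps=[
    {"translation": [-0.8, 2, 0.5], "delta_rot": [0, 0, 0], "jaw": 4.8},
    {"translation": [-0.8, 2.2, 2.5], "delta_rot": [0, 0, 0], "jaw": 4.8},
    {"translation": [-0.8, 2.2, 4.5], "delta_rot": [0, 0, 0], "jaw": 4.8},
    {"translation": [-0.8, 2.2, 6], "delta_rot": [0, 0, 0], "jaw": 4.8},
    {"translation": [-0.8, 2.2, 6.9], "delta_rot": [0, 0, 0], "jaw": 4.8},
    {"translation": [-0.8, 2.2, 7.3], "delta_rot": [0, 0, 0], "jaw": 4.8},
    {"translation": [-0.8, 2.2, 7.5], "delta_rot": [0, 0, 0], "jaw": 4.8},
    {"translation": [-0.8, 2.2, 7.5], "delta_rot": [0, 0, 0], "jaw": 4.8},
  ],
)

```text
time: 13.85
tool_pos: [0.6328, 0.0626, 0.0445]
tool_rot: [0.0, 0.773, 0.634, 0.0]
contact_force: [-0.3, -0.6, -0.9]
gripper_width: 0.615
grasp_force: 63.2
```

```bash
python3 -c "
from h import *
go('b',.0413)"
```

```text
t 13.85 pos [0.6328 0.0626 0.0445] cm [-0.06  0.03  0.32] rot [ 0.001 -0.    -0.001] w 0.615 gf 63.2 F [-0.3 -0.6 -0.9]
```

send_rows(
  steps=[
    {"translation": [-0.1, 0, 0.1], "delta_rot": [0, 0, 0], "jaw": 4.8},
    {"translation": [-0.1, 0, 0.2], "delta_rot": [0, 0, 0], "jaw": 4.8},
    {"translation": [-0.1, 0, 0.25], "delta_rot": [0, 0, 0], "jaw": 4.8},
    {"translation": [-0.1, 0, 0.3], "delta_rot": [0, 0, 0], "jaw": 4.8},
    {"translation": [-0.1, 0, 0.3], "delta_rot": [0, 0, 0], "jaw": 4.8},
    {"translation": [-0.1, 0, 0.3], "delta_rot": [0, 0, 0], "jaw": 4.8},
    {"translation": [-0.1, 0, 0.3], "delta_rot": [0, 0, 0], "jaw": 4.8},
    {"translation": [-0.1, 0, 0.3], "delta_rot": [0, 0, 0], "jaw": 4.8},
  ],
)

```text
time: 14.65
tool_pos: [0.6324, 0.0614, 0.0412]
tool_rot: [0.0, 0.774, 0.634, 0.0]
contact_force: [-2.0, -0.3, 3.0]
gripper_width: 0.62
grasp_force: 63.4
```

send_rows(
  steps=[
    {"translation": [0, 0, 0], "delta_rot": [0, 0, 0], "jaw": 5.5},
    {"translation": [0, 0, 0], "delta_rot": [0, 0, 0], "jaw": 6.5},
    {"translation": [0, 0, 0], "delta_rot": [0, 0, 0], "jaw": 7.5},
    {"translation": [0, 0, 0], "delta_rot": [0, 0, 0], "jaw": 7.8},
    {"translation": [0, 0, -1], "delta_rot": [0, 0, 0], "jaw": 7.8},
    {"translation": [0, 0, -3.5], "delta_rot": [0, 0, 0], "jaw": 8.5},
    {"translation": [0, 0, -6.5], "delta_rot": [0, 0, 0], "jaw": 8.5},
    {"translation": [0, 0, -9], "delta_rot": [0, 0, 0], "jaw": 8.5},
  ],
)

```text
time: 15.45
tool_pos: [0.6327, 0.0615, 0.1332]
tool_rot: [0.001, 0.774, 0.634, 0.001]
contact_force: [0.2, 0.7, 0.8]
gripper_width: 0.995
grasp_force: 0.0
```

send_rows(
  steps=[
    {"translation": [-1.2, -1, 0], "delta_rot": [0, 0, 0], "jaw": 8.5},
    {"translation": [-4, -3.3, 0], "delta_rot": [0, 0, 0], "jaw": 8.5},
    {"translation": [-7, -5.8, 0], "delta_rot": [0, 0, 0], "jaw": 8.5},
    {"translation": [-10, -8.3, 0], "delta_rot": [0, 0, 0], "jaw": 8.5},
    {"translation": [-13, -10.8, 0], "delta_rot": [0, 0, 0], "jaw": 8.5},
    {"translation": [-16, -13.3, 0], "delta_rot": [0, 0, 0], "jaw": 8.5},
    {"translation": [-18.3, -15.1, 1], "delta_rot": [0, 0, 0], "jaw": 8.5},
    {"translation": [-18.8, -15.5, 3], "delta_rot": [0, 0, 0], "jaw": 8.5},
  ],
)

```text
time: 16.25
tool_pos: [0.4432, -0.0943, 0.1029]
tool_rot: [0.002, 0.774, 0.633, 0.001]
contact_force: [1.3, 0.4, -1.0]
gripper_width: 0.991
grasp_force: 0.0
```

```bash
python3 -c "
from h import *
go('X',.018)
f=grab_frame('wrist'); cv2.imwrite('pics/w3.png',f['pixels'])"
```

```text
t 16.25 pos [ 0.4432 -0.0943  0.1029] cm [ 0.19 -0.09  8.49] rot [ 0.005  0.001 -0.004] w 0.991 gf 0.0 F [ 1.3  0.4 -1. ]
```

View pics/w3.png

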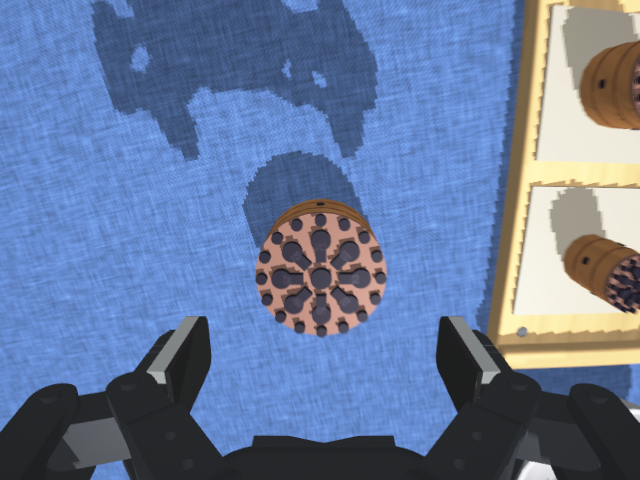

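XL at (321,275) sits midway between the pads (mid about 324), so I'll descend.

send_rows(
  steps=[
    {"translation": [0.1, 0, 2], "delta_rot": [0, 0, 0], "jaw": 8.5},
    {"translation": [0.1, 0, 3.5], "delta_rot": [0, 0, 0], "jaw": 8.5},
    {"translation": [0.1, 0, 5], "delta_rot": [0, 0, 0], "jaw": 8.5},
    {"translation": [0.1, 0, 6.5], "delta_rot": [0, 0, 0], "jaw": 8.5},
    {"translation": [0.1, 0, 7.7], "delta_rot": [0, 0, 0], "jaw": 8.5},
    {"translation": [0.1, 0, 8.4], "delta_rot": [0, 0, 0], "jaw": 8.5},
    {"translation": [0.1, 0, 8.4], "delta_rot": [0, 0, 0], "jaw": 7.2},
    {"translation": [0.1, 0, 8.4], "delta_rot": [0, 0, 0], "jaw": 6.2},
  ],
)

```text
time: 17.1
tool_pos: [0.4442, -0.0915, 0.0177]
tool_rot: [0.0, 0.773, 0.634, 0.0]
contact_force: [-0.3, -0.3, -0.7]
gripper_width: 0.781
grasp_force: 67.0
```

```bash
python3 -c "
from h import *
go('X',.018); go('a',.12)"
```

```text
t 17.1 pos [ 0.4442 -0.0915  0.0177] cm [-0.12 -0.09 -0.03] rot [ 0.001  0.    -0.001] w 0.781 gf 67.0 F [-0.3 -0.3 -0.7]
t 17.1 pos [ 0.4442 -0.0915  0.0177] cm [ 27.94  15.5  -10.22] rot [ 0.001  0.    -0.001] w 0.781 gf 67.0 F [-0.3 -0.3 -0.7]
```

send_rows(
  steps=[
    {"translation": [0, 0, -2], "delta_rot": [0, 0, 0], "jaw": 6.2},
    {"translation": [0, 0, -6], "delta_rot": [0, 0, 0], "jaw": 6.2},
    {"translation": [2, 1.2, -10], "delta_rot": [0, 0, 0], "jaw": 6.2},
    {"translation": [6, 3.3, -11], "delta_rot": [0, 0, 0], "jaw": 6.2},
    {"translation": [10, 5.5, -11], "delta_rot": [0, 0, 0], "jaw": 6.2},
    {"translation": [14, 7.7, -11], "delta_rot": [0, 0, 0], "jaw": 6.2},
    {"translation": [18, 10, -11], "delta_rot": [0, 0, 0], "jaw": 6.2},
    {"translation": [22, 12.2, -11], "delta_rot": [0, 0, 0], "jaw": 6.2},
  ],
)

```text
time: 17.9
tool_pos: [0.6077, 0.102, 0.1276]
tool_rot: [0.0, 0.773, 0.634, 0.0]
contact_force: [-0.4, -0.8, -0.2]
gripper_width: 0.784
grasp_force: 67.6
```

send_rows(
  steps=[
    {"translation": [3.5, 2, 0], "delta_rot": [0, 0, 0], "jaw": 6.2},
    {"translation": [5.5, 3.1, 0], "delta_rot": [0, 0, 0], "jaw": 6.2},
    {"translation": [6, 3.3, 1], "delta_rot": [0, 0, 0], "jaw": 6.2},
    {"translation": [6, 3.3, 3], "delta_rot": [0, 0, 0], "jaw": 6.2},
    {"translation": [6, 3.3, 5], "delta_rot": [0, 0, 0], "jaw": 6.2},
    {"translation": [6, 3.3, 6.6], "delta_rot": [0, 0, 0], "jaw": 6.2},
    {"translation": [6, 3.3, 7.3], "delta_rot": [0, 0, 0], "jaw": 6.2},
    {"translation": [6, 3.3, 7.7], "delta_rot": [0, 0, 0], "jaw": 6.2},
  ],
)

```text
time: 18.7
tool_pos: [0.6498, 0.1521, 0.0488]
tool_rot: [-0.0, 0.774, 0.634, -0.001]
contact_force: [-0.4, -0.5, -1.6]
gripper_width: 0.785
grasp_force: 67.6
```

```bash
python3 -c "
from h import *
go('a',.0387)"
```

```text
t 18.7 pos [0.6498 0.1521 0.0488] cm [0.01 0.12 1.01] rot [-0.001  0.001 -0.002] w 0.785 gf 67.6 F [-0.4 -0.5 -1.6]
```

send_rows(
  steps=[
    {"translation": [0.1, 0.1, 0.3], "delta_rot": [0, 0, 0], "jaw": 6.2},
    {"translation": [0.1, 0.1, 0.5], "delta_rot": [0, 0, 0], "jaw": 6.2},
    {"translation": [0.1, 0.1, 0.7], "delta_rot": [0, 0, 0], "jaw": 6.2},
    {"translation": [0.1, 0.1, 0.8], "delta_rot": [0, 0, 0], "jaw": 6.2},
    {"translation": [0.1, 0.1, 0.9], "delta_rot": [0, 0, 0], "jaw": 6.2},
    {"translation": [0.1, 0.1, 1.0], "delta_rot": [0, 0, 0], "jaw": 6.2},
    {"translation": [0.1, 0.1, 1.0], "delta_rot": [0, 0, 0], "jaw": 6.2},
    {"translation": [0.1, 0.1, 1.0], "delta_rot": [0, 0, 0], "jaw": 6.2},
  ],
)

```text
time: 19.5
tool_pos: [0.6517, 0.1535, 0.0398]
tool_rot: [0.0, 0.774, 0.634, 0.0]
contact_force: [0.2, -0.1, -1.4]
gripper_width: 0.78
grasp_force: 67.6
```

send_rows(
  steps=[
    {"translation": [0, 0, 0.05], "delta_rot": [0, 0, 0], "jaw": 6.2},
    {"translation": [0, 0, 0.1], "delta_rot": [0, 0, 0], "jaw": 6.2},
    {"translation": [0, 0, 0.15], "delta_rot": [0, 0, 0], "jaw": 6.2},
    {"translation": [0, 0, 0.15], "delta_rot": [0, 0, 0], "jaw": 6.2},
    {"translation": [0, 0, 0.15], "delta_rot": [0, 0, 0], "jaw": 6.2},
    {"translation": [0, 0, 0.15], "delta_rot": [0, 0, 0], "jaw": 6.2},
    {"translation": [0, 0, 0.15], "delta_rot": [0, 0, 0], "jaw": 6.2},
    {"translation": [0, 0, 0.15], "delta_rot": [0, 0, 0], "jaw": 6.2},
  ],
)

```text
time: 20.3
tool_pos: [0.6517, 0.1535, 0.0383]
tool_rot: [0.0, 0.774, 0.634, 0.0]
contact_force: [0.4, -0.3, -1.9]
gripper_width: 0.783
grasp_force: 67.6
```

send_rows(
  steps=[
    {"translation": [0, 0, 0.05], "delta_rot": [0, 0, 0], "jaw": 6.2},
    {"translation": [0, 0, 0.1], "delta_rot": [0, 0, 0], "jaw": 6.2},
    {"translation": [0, 0, 0.1], "delta_rot": [0, 0, 0], "jaw": 6.2},
    {"translation": [0, 0, 0.1], "delta_rot": [0, 0, 0], "jaw": 6.2},
    {"translation": [0, 0, 0.1], "delta_rot": [0, 0, 0], "jaw": 6.2},
    {"translation": [0, 0, 0.1], "delta_rot": [0, 0, 0], "jaw": 6.2},
    {"translation": [0, 0, 0.1], "delta_rot": [0, 0, 0], "jaw": 6.2},
    {"translation": [0, 0, 0.1], "delta_rot": [0, 0, 0], "jaw": 6.2},
  ],
)

```text
time: 21.1
tool_pos: [0.6518, 0.1535, 0.0382]
tool_rot: [-0.0, 0.774, 0.634, -0.0]
contact_force: [-3.7, -0.9, 5.3]
gripper_width: 0.785
grasp_force: 67.7
```

Seated, so I'll open, lift and check.

send_rows(
  steps=[
    {"translation": [0, 0, 0], "delta_rot": [0, 0, 0], "jaw": 7},
    {"translation": [0, 0, 0], "delta_rot": [0, 0, 0], "jaw": 7.8},
    {"translation": [0, 0, 0], "delta_rot": [0, 0, 0], "jaw": 8.5},
    {"translation": [0, 0, 0], "delta_rot": [0, 0, 0], "jaw": 8.5},
    {"translation": [0, 0, -1], "delta_rot": [0, 0, 0], "jaw": 8.5},
    {"translation": [0, 0, -3.5], "delta_rot": [0, 0, 0], "jaw": 8.5},
    {"translation": [0, 0, -6.5], "delta_rot": [0, 0, 0], "jaw": 8.5},
    {"translation": [0, 0, -10], "delta_rot": [0, 0, 0], "jaw": 8.5},
  ],
)

```text
time: 21.9
tool_pos: [0.651, 0.1534, 0.1379]
tool_rot: [-0.0, 0.774, 0.634, -0.001]
contact_force: [0.1, -0.3, 0.9]
gripper_width: 0.989
grasp_force: 0.0
```

send_rows(
  steps=[
    {"translation": [0, -1, -2], "delta_rot": [0, 0, 0], "jaw": 8.5},
    {"translation": [0, -4, -4], "delta_rot": [0, 0, 0], "jaw": 8.5},
    {"translation": [0, -8, -5], "delta_rot": [0, 0, 0], "jaw": 8.5},
    {"translation": [0, -12, -5], "delta_rot": [0, 0, 0], "jaw": 8.5},
    {"translation": [0, -16, -5], "delta_rot": [0, 0, 0], "jaw": 8.5},
    {"translation": [0, -20, -5], "delta_rot": [0, 0, 0], "jaw": 8.5},
    {"translation": [0, -23, -5], "delta_rot": [0, 0, 0], "jaw": 8.5},
    {"translation": [0, -24, -5], "delta_rot": [0, 0, 0], "jaw": 8.5},
  ],
)

```text
time: 22.7
tool_pos: [0.4144, 0.2012, 0.1878]
tool_rot: [0.0, 0.773, 0.634, 0.0]
contact_force: [0.5, 0.5, -1.3]
gripper_width: 0.991
grasp_force: 0.0
```

Run:
```python
from h import *
for n in("top","scene"):
    f=grab_frame(n); cv2.imwrite(f'pics/{n}2.png',f['pixels']); p=world(f); z=p[...,2]
    for nm,r in zip("XLMS","abcd"):
        c=np.array(P[r])
        m=(np.hypot(*(p[...,:2]-c).transpose(2,0,1))<.045)&(z>.056)&(z<.085)
        q=p[m].astype(np.float32); (cx,cy),rad=cv2.minEnclosingCircle(q[:,:2].copy()); d=np.array([cx,cy])-c
        print(n,nm,'err mm',(d*1000).round(1),'r',round(rad*1000,1),'z',np.median(q[:,2]).round(4))
```

```text
top X err mm [ 0.9 -1.5] r 34.4 z 0.064
top L err mm [ 0.2 -1.4] r 27.3 z 0.064
top M err mm [ 0.3 -0.4] r 21.1 z 0.0637
top S err mm [-0.5 -1.9] r 15.2 z 0.0641
scene X err mm [ 1.4 -1.7] r 34.6 z 0.0634
scene L err mm [-0.8  0.2] r 28.1 z 0.0635
scene M err mm [-1.   2.3] r 23.0 z 0.0634
scene S err mm [-2.4 -2. ] r 17.0 z 0.0634
```

View pics/top2.png

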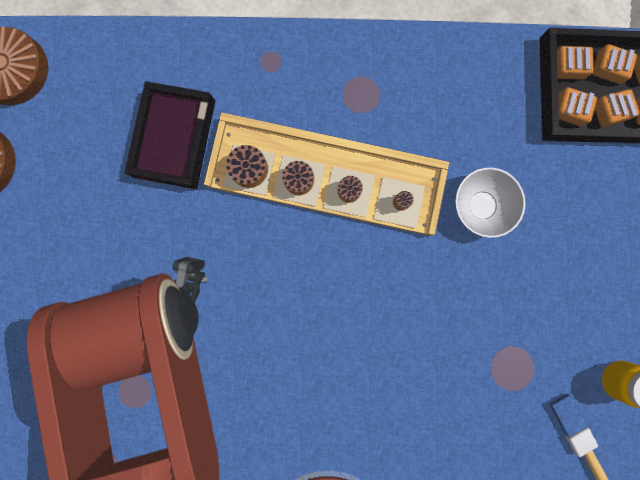

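The top view shows XL (246,166), L (298,178), M (350,189) and S (403,200) centred on rests a to d. The tray and bowl haven't moved, and the robot is clear.

```bash
python3 -c "
from plant import *
print(job_done())"
```

```text
the job is handed in; nothing more can be done
None
```

I set the four blocks out on the rack from largest at the dye tray's end to smallest at the bowl's end, each face up within about 3 mm of its rest's centre, with the tray and bowl not moved, and handed the job in at about 23 s.

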